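# Nudge the instrument case past the post into its bay

### The arm

A 6-joint arm with a two-finger parallel gripper is mounted at the origin on the work surface. World frame = base frame: x ahead of the robot, y to its left, z up, the work surface at z = 0. Lengths are in m, angles in rad, forces in N, time in s.
With the tool pointing down it reaches from about 0.35 to 0.975 m from the base axis. Payload 4.9 kg.
Tool frame: the origin (TCP) lies at the very end of the fingers, on their centre line; the grasp point (between the pads) lies behind it (manip.pinch_z is the y of the grasp point in the tool frame, in m); y points along the fingers, x is the direction in which the jaws open and shut, and the axes are right-handed (so a half turn about y gives the same grasp; the last joint's range is limited). The gripper opens to 85 mm and grips with 20 to 120 N. Pads are 22 mm wide; open, the fingers measure 114 mm over their backs; the gripper's body (76 mm by 85 mm) begins 54 mm behind the grasp point. The pads swing forward as they close: fully open they stand 13 mm farther back than shut.
Start: joints at [-1.299, 0.053, 1.613, -0, 1.476, -0.119], TCP at [0.238, -0.578, 0.231] pointing down, gripper open.
Joint ranges: [-3.01, 3.01], [-1.01, 2.22], [0.06, 2.58], [-1.02, 4.17], [0.09, 2.62], [-3.14, 3.14]. Speed limits (rad/s): [2.57, 2.57, 3.14, 3.14, 3.14, 3.14].

### API

Orientations are given as a unit quaternion [w, x, y, z].
In Python, from plant import manip gives the robot as it stands.
- The arm moves only by the tool drive_tool, never from a script. Its argument "motion" is a list of rows, each a list of 3 entries, a list of its own where there are three numbers: the shift along the tool's x, y, z in units of 25 mm (1.0 is 25 mm), then the turn, a rotation vector about the tool's x, y, z in units of 5 degrees (1.0 is 5 degrees), then the closure, from -1 (fully open) to 1 (shut). A call has 1 to 12 rows; each row shifts and turns the commanded pose from where the row before left it, along the tool's axes as they then stand; what a row does not reach is not made up. A row lasts 1/10 s, in which the tool goes at most 50 mm and 8.59 degrees, less where a joint would pass 70% of its speed; a pose out of reach is approached as far as the arm can. A call is refused whole if a number of a shift passes 1 or a number of a turn 1, either way. A call with a gripper value outside its range is refused whole. The fingers move at their own pace and stop on an object; the grip force is fixed at half the most. Time passes only in rows, so rows that do not move let the fingers close. It gives the time, the measured TCP pose, the force and the opening at its end, in the units of the state.
- manip.state(): the state, without advancing time (a new reading comes with each control period).
- manip.grab_frame(name): name is "scene" or "side" or "wrist"; returns a dict with "img" (420x560x3 uint8, blue, green, red), "range_z" (420x560 float32, m along the optical axis (not along the pixel's ray), 0 where there is no reading), "camera_matrix" (3x3 intrinsics, pixels), "world_from_camera" (4x4, takes a point from camera to world coordinates); the wrist camera has in their place "T_tool_cam" (4x4, takes a point from camera to tool coordinates, whose origin is the TCP and whose axes are the tool frame's). Camera axes: x right, y down, z forward; pixel columns grow to the right and rows downward; lengths in m; the calibration is good to about 2 mm. A picture is of the moment at which its call begins: read the wrist's pose just before it.
- manip.job_done(): hands the job in, once; it reports no verdict.
The state is a dict: "time": time; "joint_pos": joint angles; "joint_vel": joint speeds; "joint_efforts": joint torques, N m; "tool_pos": TCP position; "tool_rot": TCP orientation; "contact_force": force on the tool from outside, world axes, zero at the start; "ft_torque": the same for the moment, N m; "gripper_width": opening from 0.0 (shut) to 1.0 (fully open).
Only numpy, scipy, OpenCV 4.12 (cv2) and the standard library are available. Lean on these libraries where they do the work, as an engineer would, in place of code of your own. Each camera call takes 0.05 s, during which the arm holds its last target. There are 200 camera calls.

### The job

Push the long blue instrument case along the bench into the plywood bay until its long side lies flush against the bay's back wall; the brass post blocks the straight way in, so push one end and then the other to angle it in behind the post. Its lid is not latched: only push it with the fingers, keep it flat on the bench and never pick it up or tip it. Leave everything else on the bench where it stands.

Things in the scene. Friction and masses are not known exactly. Their poses are not given: they have to be found in the camera images.
- case: the long blue metal instrument case (thin dark lid seam, silver strip on top), a rigid box 34 x 200 x 28 mm (x, y, z), about 0.32 kg, loose, flat on the bench in front of the bay. Origin: centre of its underside; its y axis runs along its length, z up. It slides on the bench under 1 to 3 N and both ends are alike
- bay: fixed plywood bay standing on the bench, open in front (its -x side) and above; its floor is the bench itself. Origin: on the bench at the middle of the inner face of the back wall; x points into the back wall (away from the robot), y along the wall. Back wall: face at x = 0, 12 thick, 45 tall, 264 long. Side walls: inner faces at y = +120 and -120, 12 thick, 30 tall, reaching from the back wall to x = -35
- post: fixed brass post, 22 across and 60 tall, rigid, standing upright in front of the bay's mouth at bay x = -77 and bay y = either +78 or -78. Origin: its centre at bench level. Between it and the back wall there are 66 mm
- plug: flat rubber plug with a steel rim, 34 across and 1.5 high, no obstacle, in the other post socket at the opposite bay y. Origin: its centre at bench level
- cast_blue: plaster dental cast on a blue base, 66 x 70 x 38 mm, beside the bay on the left; leave alone. Origin: centre of its underside
- cast_green: plaster dental cast on a green base, 66 x 70 x 38 mm, behind the bay; leave alone. Origin: centre of its underside
- articulator: aluminium and steel dental articulator, about 100 x 85 x 136 mm (hinge bar 125 wide), left of the bay; leave alone. Origin: centre of its underside
- wax_jar: amber glass jar with a red cap, 56 across, 65 tall, right of the bay; leave alone. Origin: centre of its underside
- bowl: green mixing bowl, 116 across, 60 tall, on the right; leave alone. Origin: centre of its underside
- brush: small orange brush lying flat, 170 long, on the left; leave alone. Origin: middle of the length, on the bench
- cup: white ceramic cup, 70 across, 85 tall, behind the jar on the right; leave alone. Origin: centre of its underside
Mind the look-alikes: they are no part of the job. What is shaped like the case but red is not meant.

How it is judged:
By the outcome, as a careful person would: the job done as asked, in the order asked, and still so for the second after the job is handed in, with the robot touching nothing.
It also fails if it takes over 72 s, if anything falls off the work surface, if the arm or the gripper's body presses on something with over 40 N, if the wrist force passes 120 N, or if a joint passes its speed limit or range.

## Working session

There is one attempt and no reset: what is moved stays moved. The work goes in short steps, Python scripts to look and compute and a tool call to move; the robot and the scene stay as the last step left them, time stands still between calls to the robot, and variables do not carry over. Pictures are saved under pics/ and viewed, about 8 in all and at most 12, crops included, and the job is handed in when it is done.

Besides the shell and the picture viewer there is one more tool, called after ">>>" as a command line: name --argument value ..., lists and objects as JSON in quotes. drive_tool: Moves the arm, as the interface text tells. Its arguments: {"type":"object","properties":{"motion":{"type":"array","items":{"type":"array"}}},"required":["motion"]}

```bash
mkdir -p pics; python3 - <<'E'
from plant import manip
import cv2,numpy as np,pickle
f={n:manip.grab_frame(n) for n in("scene","side")}
pickle.dump(f,open('f0.pkl','wb'))
for n in f: cv2.imwrite(f'pics/{n}0.png',f[n]['img']);print(n,f[n]['camera_matrix'].round(1).tolist(),f[n]['world_from_camera'].round(3).tolist())
print(manip.state(),manip.pinch_z)
E
```

```text
scene [[476.3, 0.0, 276.6], [0.0, 476.3, 200.8], [0.0, 0.0, 1.0]] [[-0.576, 0.65, -0.495, 1.044], [0.817, 0.471, -0.333, 0.338], [0.017, -0.597, -0.802, 0.847], [0.0, 0.0, 0.0, 1.0]]
side [[425.0, 0.0, 280.3], [0.0, 425.0, 208.1], [0.0, 0.0, 1.0]] [[-0.834, -0.282, 0.474, 0.083], [-0.552, 0.422, -0.719, 0.69], [0.002, -0.862, -0.508, 0.527], [0.0, 0.0, 0.0, 1.0]]
{'time': 0.1, 'joint_pos': array([-1.29894566e+00,  5.33513770e-02,  1.61415868e+00, -4.52280558e-06,
        1.47598989e+00, -1.18968952e-01]), 'joint_vel': array([ 0.00068499, -0.00050557, -0.00329803, -0.00096717,  0.00093243,
        0.00063318]), 'joint_efforts': array([ 2.77374471e-05, -3.94901204e+01, -3.71364069e+01, -2.51334143e-05,
        3.88001004e-03,  2.69553681e-05]), 'tool_pos': array([ 0.23795663, -0.57732085,  0.23014723]), 'tool_rot': array([ 0.588006  , -0.58713038,  0.39391238, -0.39288663]), 'contact_force': array([ 0.06278541, -0.15683518, -0.41465398]), 'ft_torque': array([ 0.04163302, -0.01150548,  0.01718758]), 'gripper_width': 1.0001504087717399} -0.0187
```

View pics/scene0.png

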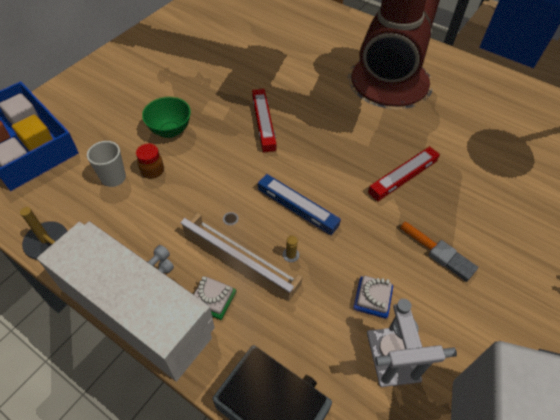

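View pics/side0.png

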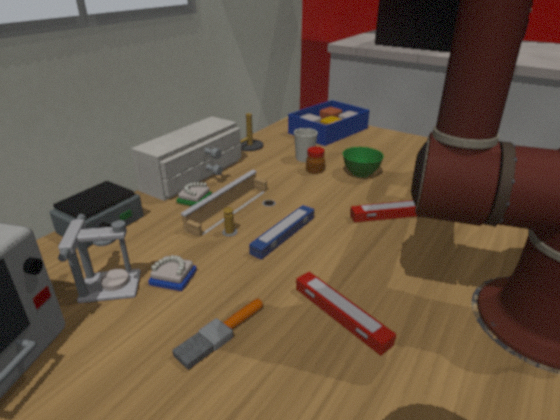

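The scene view shows the blue case at (298,203), the brass post at (291,247), the plug at (231,217) and the bay back wall running from (182,222) to (297,290). The case-shaped candidates are blue (298,203), red (264,118) and red (405,172). Only the blue one fits the description.

```bash
cat > h.py <<'E'
import cv2,numpy as np
def cloud(f,T=None):
    K=f['camera_matrix'];d=f['range_z'];v,u=np.mgrid[:d.shape[0],:d.shape[1]]
    P=np.stack([(u-K[0,2])/K[0,0]*d,(v-K[1,2])/K[1,1]*d,d],-1)
    T=f['world_from_camera'] if T is None else T
    W=P@T[:3,:3].T+T[:3,3]; W[d<=0]=np.nan; return W
def bluemask(im,roi):
    h=cv2.cvtColor(im,cv2.COLOR_BGR2HSV);m=cv2.inRange(h,(100,100,30),(125,255,255))
    k=np.zeros_like(m);x0,x1,y0,y1=roi;k[y0:y1,x0:x1]=m[y0:y1,x0:x1];return k
def case(W,m,top=(.02,.036)):
    # min-area rectangle of top points (strip filled by closing)
    m=cv2.morphologyEx(m,cv2.MORPH_CLOSE,np.ones((13,13),np.uint8))
    P=W[(m>0)];P=P[(P[:,2]>top[0])&(P[:,2]<top[1])]
    t=P[P[:,2]>np.percentile(P[:,2],50)-.004][:,:2].astype(np.float32)
    c,s,a=cv2.minAreaRect(t*1000)
    a=a if s[1]>s[0] else a+90   # angle of x axis (short side)
    a=(a+90)%180-90
    return np.array(c)/1000,s,a,np.median(P[:,2])
E
python3 - <<'E'
import pickle,numpy as np,cv2
from h import *
F=pickle.load(open('f0.pkl','rb'))
out=[]
for n,roi,br in(("scene",(250,350,165,240),(170,305,205,300)),("side",(240,325,200,260),(175,275,165,235))):
    f=F[n];W=cloud(f);print(n,case(W,bluemask(f['img'],roi)))
    S=W[br[2]:br[3],br[0]:br[1]].reshape(-1,3)
    b=S[(S[:,2]>.036)&(S[:,2]<.052)]
    c,s,a=cv2.minAreaRect((b[:,:2]*1000).astype(np.float32));
    mu=b[:,:2].mean(0);w,V=np.linalg.eigh(np.cov(b[:,:2].T));print(' wall',c,s,a,mu,np.degrees(np.arctan2(V[1,0],V[0,0])),len(b))
    t=(b[:,:2]-mu)@V;print(' ext',np.percentile(t,[0,5,95,100],axis=0).round(4).tolist())
    p=S[(S[:,2]>.054)&(S[:,2]<.07)];print(' post',p.mean(0),p.min(0),p.max(0),len(p))
f=F["scene"]["img"];x=cv2.resize(f[160:310,165:355],None,fx=4,fy=4,interpolation=cv2.INTER_CUBIC);cv2.imwrite('pics/crop0.png',x)
E
```

```text
scene (array([0.51132663, 0.03401876]), (197.33364868164062, 35.81840133666992), -2.8440017700195312, np.float64(0.026970113177914867))
 wall (724.5523681640625, 20.5634765625) (154.09536743164062, 253.84877014160156) 20.248573303222656 [0.70759816 0.02020833] -174.3391572244444 1277
 ext [[-0.0987, -0.1405], [-0.0812, -0.1216], [0.0244, 0.1113], [0.0856, 0.1247]]
 post [0.61648519 0.08901935 0.058811  ] [0.60598431 0.07799866 0.0540188 ] [0.62743292 0.09889656 0.06335833] 89
side (array([0.50385919, 0.0390254 ]), (195.44320678710938, 30.81456756591797), -2.7852706909179688, np.float64(0.02532500395540216))
 wall (736.8984985351562, 17.5457763671875) (189.04428100585938, 274.7899475097656) 23.41275978088379 [0.72633216 0.01597273] -142.8518668751692 880
 ext [[-0.097, -0.1479], [-0.0816, -0.1209], [0.087, 0.1333], [0.1077, 0.1405]]
 post [0.77339521 0.0254338  0.05967576] [ 0.60249491 -0.04898883  0.05401997] [0.83545655 0.10181291 0.06992232] 168
```

View pics/crop0.png

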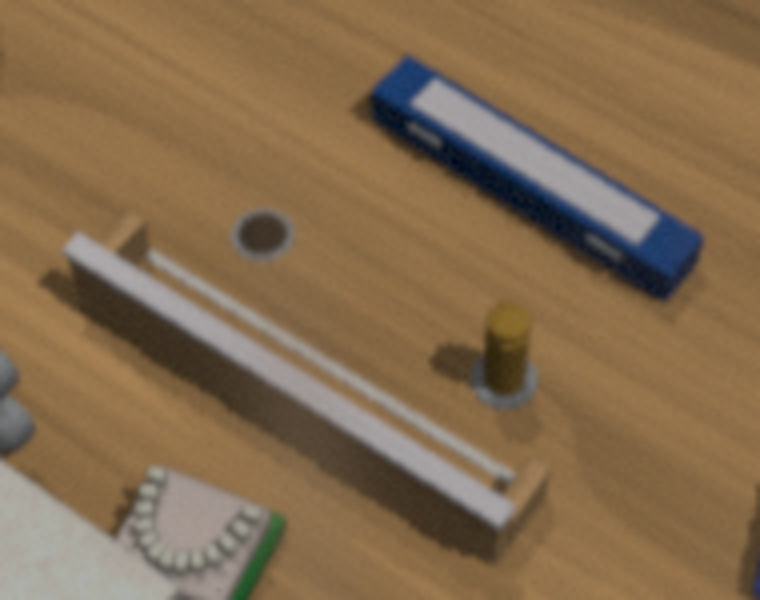

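The crop confirms the blue case with its silver strip. It also shows the post at +y (crop (508,315)), the plug at −y (262,234), and the wall-top inner edge from (82,236) to (514,514).

```bash
cat >> h.py <<'E'
def ray(f,u,v,z):
    K=f['camera_matrix'];T=f['world_from_camera'];d=T[:3,:3]@np.array([(u-K[0,2])/K[0,0],(v-K[1,2])/K[1,1],1])
    return (T[:3,3]+d*(z-T[2,3])/d[2])[:2]
E
python3 - <<'E'
import pickle
from h import *
f=pickle.load(open('f0.pkl','rb'))["scene"]
g=lambda x,y,z:ray(f,x/4+165-.4,y/4+160-.4,z)
for n,x,y,z in[("innerR",82,236,.045),("innerL",514,514,.045),("outR",67,250,.045),("outL",500,530,.045),("sideR",133,217,.03),("sideL",545,466,.03),("post",508,315,.06),("postbase",505,380,0),("plug",262,234,0),
 ("c1",408,58,.028),("c2",375,98,.028),("c3",702,238,.028),("c4",667,280,.028)]: print(n,g(x,y,z).round(4))
E
```

```text
innerR [ 0.6943 -0.1195]
innerL [0.6946 0.1459]
outR [ 0.7052 -0.1198]
outL [0.7051 0.1451]
sideR [ 0.6632 -0.1146]
sideL [0.6585 0.1402]
post [0.6148 0.0876]
postbase [0.6154 0.0893]
plug [ 0.6172 -0.0677]
c1 [ 0.4901 -0.0628]
c2 [ 0.5239 -0.0607]
c3 [0.4988 0.1331]
c4 [0.5319 0.1319]
```

```bash
cat >> h.py <<'E'
from scipy.spatial.transform import Rotation as R
def tool(s):
    q=s['tool_rot'];return R.from_quat([q[1],q[2],q[3],q[0]]).as_matrix()
def plan(s,tgt,txyaw):
    """shift (tool units, total) to world tgt and turn about tool y (units of 5deg) so tool x points at world yaw txyaw deg"""
    M=tool(s);d=M.T@(np.array(tgt)-s['tool_pos'])/.025
    y=np.degrees(np.arctan2(M[1,0],M[0,0]));t=(txyaw-y+90)%180-90
    # tool y points down: turn about it is minus world yaw
    return d.round(2),'yaw now %.1f turn units %.2f'%(y,-t/5)
E
python3 - <<'E'
from plant import manip
from h import *
s=manip.state();print(tool(s).round(3));print(plan(s,(.515,.175,.2),0))
E
```

```text
[[ 0.381 -0.001  0.925]
 [-0.925  0.002  0.381]
 [-0.002 -1.     0.   ]]
(array([-23.6 ,   1.26,  21.71]), 'yaw now -67.6 turn units -13.52')
```

>>> drive_tool --motion '[[[0, 0, 0], [0, -1, 0], 1], [[0, 0, 0], [0, -1, 0], 1], [[0, 0, 0], [0, -1, 0], 1], [[0, 0, 0], [0, -1, 0], 1], [[0, 0, 0], [0, -1, 0], 1], [[0, 0, 0], [0, -1, 0], 1], [[0, 0, 0], [0, -1, 0], 1], [[0, 0, 0], [0, -1, 0], 1], [[0, 0, 0], [0, -1, 0], 1], [[0, 0, 0], [0, -1, 0], 1], [[0, 0, 0], [0, -1, 0], 1], [[0, 0, 0], [0, -1, 0], 1]]'

```text
time: 1.3
tool_pos: [0.238, -0.5775, 0.2305]
tool_rot: [0.706, -0.705, 0.046, -0.045]
contact_force: [0.1, 0.4, 0.5]
gripper_width: -0.002
```

>>> drive_tool --motion '[[[0, 0, 0], [0, -1, 0], 1], [[0.8, 0, 0.8], [0, -0.5, 0], 1], [[1, 0, 1], [0, 0, 0], 1], [[1, 0, 1], [0, 0, 0], 1], [[1, 0, 1], [0, 0, 0], 1], [[1, 0, 1], [0, 0, 0], 1], [[1, 0, 1], [0, 0, 0], 1], [[1, 0, 1], [0, 0, 0], 1], [[1, 0, 1], [0, 0, 0], 1], [[1, 0, 1], [0, 0, 0], 1], [[1, 0, 1], [0, 0, 0], 1], [[1, 0, 1], [0, 0, 0], 1]]'

```text
time: 2.5
tool_pos: [0.5101, -0.3079, 0.2307]
tool_rot: [0.707, -0.707, 0.001, -0.0]
contact_force: [0.3, -0.6, 0.2]
gripper_width: -0.002
```

>>> drive_tool --motion '[[[0.2, 0, 1], [0, 0, 0], 1], [[0, 0, 1], [0, 0, 0], 1], [[0, 0, 1], [0, 0, 0], 1], [[0, 0, 1], [0, 0, 0], 1], [[0, 0, 1], [0, 0, 0], 1], [[0, 0, 1], [0, 0, 0], 1], [[0, 0, 1], [0, 0, 0], 1], [[0, 0, 1], [0, 0, 0], 1], [[0, 0, 1], [0, 0, 0], 1], [[0, 0, 1], [0, 0, 0], 1], [[0, 0, 1], [0, 0, 0], 1], [[0, 0, 1], [0, 0, 0], 1]]'

```text
time: 3.7
tool_pos: [0.5146, -0.0082, 0.2308]
tool_rot: [0.707, -0.707, 0.001, -0.0]
contact_force: [0.5, -0.5, 0.0]
gripper_width: -0.002
```

>>> drive_tool --motion '[[[0, 0, 1], [0, 0, 0], 1], [[0, 0, 1], [0, 0, 0], 1], [[0, 0, 1], [0, 0, 0], 1], [[0, 0, 1], [0, 0, 0], 1], [[0, 0, 1], [0, 0, 0], 1], [[0, 0, 1], [0, 0, 0], 1], [[0, 0, 0.7], [0, 0, 0], 1], [[0, 0, 0], [0, 0, 0], 1], [[0, 0, 0], [0, 0, 0], 1]]'

```text
time: 4.6
tool_pos: [0.515, 0.1581, 0.2308]
tool_rot: [-0.707, 0.707, -0.001, 0.0]
contact_force: [-0.4, 0.1, -0.2]
gripper_width: 0.002
```

```bash
python3 - <<'E'
from plant import manip
from h import *
s=manip.state();print(s['time'],s['tool_pos'],tool(s).round(3));print(plan(s,(.515,.175,.01),0))
E
```

```text
4.6 [0.51503407 0.15812866 0.23081134] [[ 1.    -0.001  0.001]
 [-0.001 -0.001  1.   ]
 [-0.001 -1.    -0.001]]
(array([0.01, 8.83, 0.68]), 'yaw now -0.1 turn units -0.01')
```

>>> drive_tool --motion '[[[0, 0.9, 0.4], [0, 0, 0], 1], [[0, 1, 0.4], [0, 0, 0], 1], [[0, 1, 0], [0, 0, 0], 1], [[0, 1, 0], [0, 0, 0], 1], [[0, 1, 0], [0, 0, 0], 1], [[0, 1, 0], [0, 0, 0], 1], [[0, 1, 0], [0, 0, 0], 1], [[0, 1, 0], [0, 0, 0], 1], [[0, 0.5, 0], [0, 0, 0], 1], [[0, 0.3, 0], [0, 0, 0], 1], [[0, 0, 0], [0, 0, 0], 1]]'

```text
time: 5.7
tool_pos: [0.5151, 0.1777, 0.0132]
tool_rot: [-0.707, 0.707, -0.001, 0.0]
contact_force: [0.3, -0.6, 0.6]
gripper_width: 0.001
```

>>> drive_tool --motion '[[[0, 0, -0.4], [0, 0, 0], 1], [[0, 0, -0.4], [0, 0, 0], 1], [[0, 0, -0.2], [0, 0, 0], 1], [[0, 0, -0.2], [0, 0, 0], 1], [[0, 0, -0.2], [0, 0, 0], 1], [[0, 0, -0.2], [0, 0, 0], 1], [[0, 0, -0.2], [0, 0, 0], 1], [[0, 0, -0.2], [0, 0, 0], 1], [[0, 0, -0.2], [0, 0, 0], 1], [[0, 0, -0.2], [0, 0, 0], 1], [[0, 0, -0.2], [0, 0, 0], 1], [[0, 0, -0.2], [0, 0, 0], 1]]'

```text
time: 6.9
tool_pos: [0.5156, 0.1081, 0.0142]
tool_rot: [0.707, -0.707, 0.0, -0.001]
contact_force: [0.2, 5.1, 2.8]
gripper_width: -0.001
```

```bash
cat > look.py <<'E'
import sys
from plant import manip
from h import *
s=manip.state()
f=manip.grab_frame("scene");W=cloud(f)
m=bluemask(f['img'],(180,350,150,290))
m[(W[...,1]>.16)|(W[...,0]>.72)|~(W[...,2]<.045)]=0
n,l,st,_=cv2.connectedComponentsWithStats(m)
c,sz,a,h=case(W,m);print('case',c.round(4),np.round(sz,0),'yaw %.1f'%a,'bay',((c-[.694,.0115])*1000).round(0))
print('t',s['time'],'tool',s['tool_pos'].round(4),'F',s['contact_force'].round(1))
if len(sys.argv)>1: cv2.imwrite('pics/'+sys.argv[1],cv2.resize(f['img'][140:310,150:370],None,fx=3.4,fy=3.4,interpolation=cv2.INTER_CUBIC))
E
python3 look.py l1.png
```

```text
case [ 0.5104 -0.0027] [197.  36.] yaw -2.1 bay [-184.  -14.]
t 6.9 tool [0.5156 0.1081 0.0142] F [0.2 5.1 2.8]
```

>>> drive_tool --motion '[[[0, 0, -0.2], [0, 0, 0], 1], [[0, 0, -0.2], [0, 0, 0], 1], [[0, 0, -0.2], [0, 0, 0], 1], [[0, 0, -0.2], [0, 0, 0], 1], [[0, 0, -0.2], [0, 0, 0], 1], [[0, 0, -0.2], [0, 0, 0], 1], [[0, 0, -0.2], [0, 0, 0], 1], [[0, 0, -0.2], [0, 0, 0], 1], [[0, 0, 0], [0, 0, 0], 1], [[0, 0, 0.4], [0, 0, 0], 1]]'

```text
time: 7.95
tool_pos: [0.5147, 0.0771, 0.0133]
tool_rot: [-0.706, 0.708, -0.002, 0.001]
contact_force: [-0.9, 0.9, 0.6]
gripper_width: -0.0
```

```bash
python3 look.py l1.png
```

```text
case [ 0.5099 -0.0443] [192.  34.] yaw -3.6 bay [-184.  -56.]
t 7.95 tool [0.5147 0.0771 0.0133] F [-0.9  0.9  0.6]
```

View pics/l1.png

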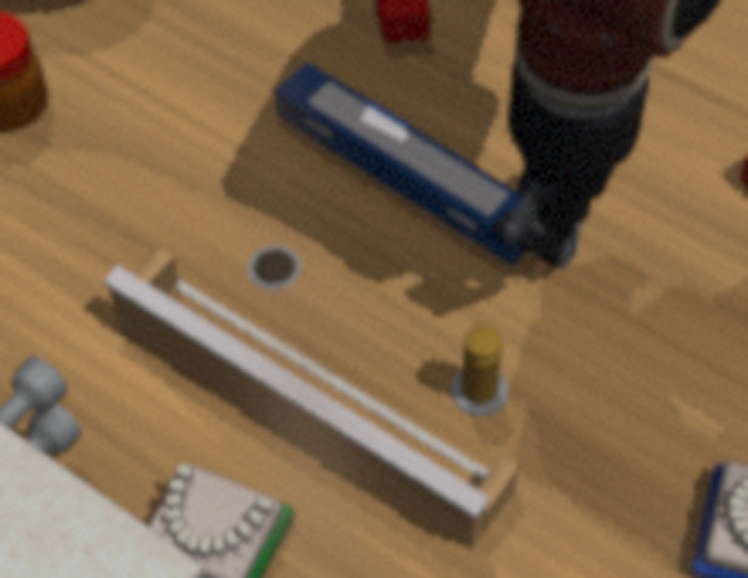

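The case has slid about 75 mm in −y and is still flat, with the +y end now to the −y side of the post (post at (480,370) in the crop). Next I push the +y end in +x.

>>> drive_tool --motion '[[[-0.6, 0, 0.1], [0, 0, 0], 1], [[-0.8, 0, 0], [0, 0, 0], 1], [[-0.8, 0, 0], [0, 0, 0], 1], [[-0.2, 0, -0.4], [0, 0, 0], 1], [[0, 0, -0.8], [0, 0, 0], 1], [[0, 0, -0.7], [0, 0, 0], 1], [[0.2, 0, 0], [0, 0, 0], 1], [[0.4, 0, 0], [0, 0, 0], 1], [[0.2, 0, 0], [0, 0, 0], 1], [[0.2, 0, 0], [0, 0, 0], 1], [[0.2, 0, 0], [0, 0, 0], 1], [[0.2, 0, 0], [0, 0, 0], 1]]'

```text
time: 9.2
tool_pos: [0.4898, 0.0338, 0.0135]
tool_rot: [0.707, -0.707, 0.001, 0.0]
contact_force: [-3.5, 0.5, 2.1]
gripper_width: -0.0
```

>>> drive_tool --motion '[[[0.2, 0, 0], [0, 0, 0], 1], [[0.2, 0, 0], [0, 0, 0], 1], [[0.2, 0, 0], [0, 0, 0], 1], [[0.2, 0, 0], [0, 0, 0], 1], [[0.2, 0, 0], [0, 0, 0], 1], [[0.2, 0, 0], [0, 0, 0], 1], [[0.2, 0, 0], [0, 0, 0], 1], [[0.2, 0, 0], [0, 0, 0], 1], [[0, 0, 0], [0, 0, 0], 1]]'

```text
time: 10.1
tool_pos: [0.5311, 0.0331, 0.0141]
tool_rot: [0.707, -0.707, 0.0, -0.001]
contact_force: [0.3, 0.4, -0.4]
gripper_width: -0.001
```

```bash
python3 look.py l2.png
```

```text
case [ 0.5301 -0.0423] [200.  36.] yaw -24.9 bay [-164.  -54.]
t 10.1 tool [0.5311 0.0331 0.0141] F [ 0.3  0.4 -0.4]
```

>>> drive_tool --motion '[[[0.2, 0, 0], [0, 0, 0], 1], [[0, 0, 0], [0, 0, 0], 1], [[-0.7, 0, 0], [0, 0, 0], 1], [[-0.8, 0, 0], [0, 0, 0], 1], [[-0.8, 0, 0], [0, 0, 0], 1], [[0, 0, -0.4], [0, 1, 0], 1], [[0, 0, -0.4], [0, 1, 0], 1], [[0, 0, 0], [0, 1, 0], 1], [[0, 0, 0], [0, 1, 0], 1], [[0, 0, 0], [0, 1, 0], 1], [[0, 0, 0], [0, 0.4, 0], 1], [[0, 0, 0], [0, 0, 0], 1]]'

```text
time: 11.35
tool_pos: [0.4771, 0.0133, 0.0141]
tool_rot: [0.688, -0.687, 0.165, -0.166]
contact_force: [0.1, -0.7, -0.4]
gripper_width: 0.001
```

```bash
python3 look.py l2.png;  python3 - <<'E'
from plant import manip
from h import *
s=manip.state();print(tool(s).round(3));print(plan(s,(.493,-.022,.0135),-27))
E
```

```text
case [ 0.5326 -0.0432] [198.  33.] yaw -27.5 bay [-161.  -55.]
t 11.35 tool [0.4771 0.0133 0.0141] F [ 0.1 -0.7 -0.4]
[[ 0.89   0.001  0.455]
 [-0.455 -0.     0.89 ]
 [ 0.001 -1.     0.   ]]
(array([ 1.21,  0.02, -0.97]), 'yaw now -27.1 turn units -0.01')
```

View pics/l2.png

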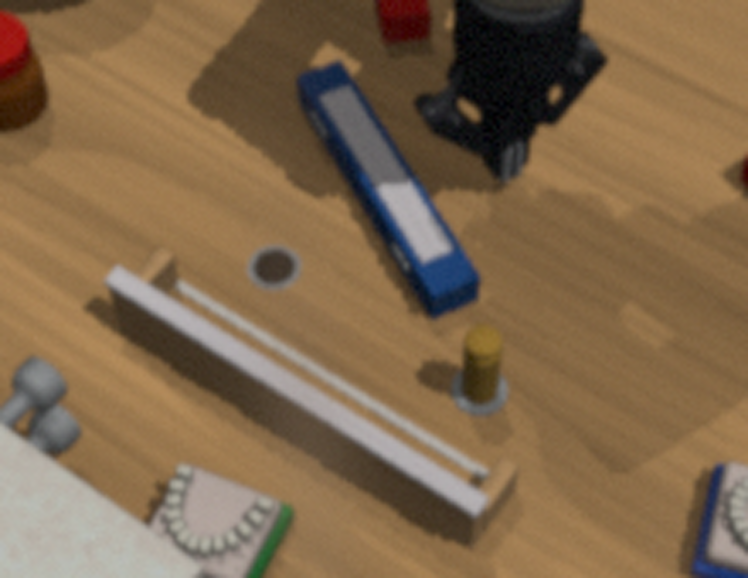

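>>> drive_tool --motion '[[[0.2, 0, -0.5], [0, 0, 0], 1], [[0.5, 0, -0.5], [0, 0, 0], 1], [[0.5, 0, 0], [0, 0, 0], 1], [[0.3, 0, 0], [0, 0, 0], 1], [[0.2, 0, 0], [0, 0, 0], 1], [[0.2, 0, 0], [0, 0, 0], 1], [[0.2, 0, 0], [0, 0, 0], 1], [[0.2, 0, 0], [0, 0, 0], 1], [[0.2, 0, 0], [0, 0, 0], 1], [[0.2, 0, 0], [0, 0, 0], 1], [[0.2, 0, 0], [0, 0, 0], 1], [[0, 0, 0], [0, 0, 0], 1]]'

```text
time: 12.6
tool_pos: [0.5296, -0.0414, 0.0135]
tool_rot: [0.688, -0.687, 0.166, -0.165]
contact_force: [-1.4, 1.6, 1.4]
gripper_width: -0.005
```

```bash
python3 look.py l3.png
```

```text
case [ 0.5562 -0.054 ] [198.  36.] yaw -28.5 bay [-138.  -65.]
t 12.6 tool [ 0.5296 -0.0414  0.0135] F [-1.4  1.6  1.4]
```

>>> drive_tool --motion '[[[0.2, 0, 0], [0, 0, 0], 1], [[0.2, 0, 0], [0, 0, 0], 1], [[0.2, 0, 0], [0, 0, 0], 1], [[0.2, 0, 0], [0, 0, 0], 1], [[0.2, 0, 0], [0, 0, 0], 1], [[0, 0, 0], [0, 0, 0], 1], [[-0.4, 0, 0], [0, 0, 0], 1]]'

```text
time: 13.35
tool_pos: [0.5447, -0.0495, 0.0145]
tool_rot: [-0.687, 0.687, -0.165, 0.167]
contact_force: [-0.3, 0.6, -0.1]
gripper_width: -0.001
```

```bash
python3 look.py l3.png
```

```text
case [ 0.5806 -0.0679] [197.  32.] yaw -27.1 bay [-113.  -79.]
t 13.35 tool [ 0.5447 -0.0495  0.0145] F [-0.3  0.6 -0.1]
```

View pics/l3.png

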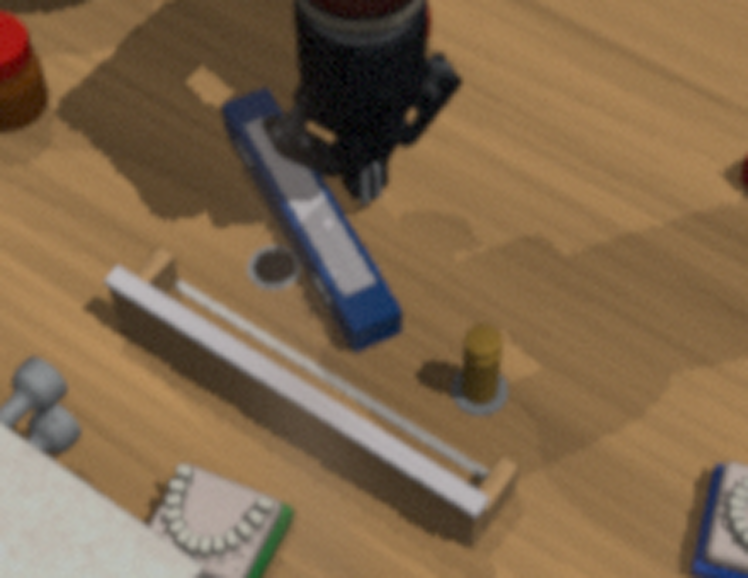

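Case is angled at −27° and off the post. Its tip lies at crop (370,325) and the post at (480,370). Next I move the fingers round to the −y end and push along the case's axis.

>>> drive_tool --motion '[[[0, 0, -0.6], [0, 0, 0], 1], [[0, 0, -1], [0, 0, 0], 1], [[0, 0, -1], [0, 0, 0], 1], [[0, 0, -1], [0, 0, 0], 1], [[0, 0, -1], [0, 0, 0], 1], [[0, 0, -0.5], [0, 0, 0], 1], [[0.4, 0, 0], [0, 0, 0], 1], [[0.8, 0, 0], [0, 0, 0], 1], [[0.4, 0, 0], [0, 0, 0], 1], [[0, 0, 0], [0, 0, 0], 1]]'

```text
time: 14.4
tool_pos: [0.5224, -0.1809, 0.0143]
tool_rot: [-0.687, 0.688, -0.165, 0.166]
contact_force: [-0.3, 0.4, -0.3]
gripper_width: -0.001
```

>>> drive_tool --motion '[[[0, 0, 0.3], [0, 0, 0], 1], [[0, 0, 0.3], [0, 0, 0], 1], [[0, 0, 0.2], [0, 0, 0], 1], [[0, 0, 0.2], [0, 0, 0], 1], [[0, 0, 0.2], [0, 0, 0], 1], [[0, 0, 0.2], [0, 0, 0], 1], [[0, 0, 0.2], [0, 0, 0], 1], [[0, 0, 0.2], [0, 0, 0], 1], [[0, 0, 0.2], [0, 0, 0], 1], [[0, 0, 0.2], [0, 0, 0], 1], [[0, 0, 0.2], [0, 0, 0], 1], [[0, 0, 0], [0, 0, 0], 1]]'

```text
time: 15.6
tool_pos: [0.5485, -0.1264, 0.014]
tool_rot: [0.688, -0.687, 0.165, -0.166]
contact_force: [-0.4, -1.4, 0.4]
gripper_width: -0.0
```

```bash
python3 look.py l4.png
```

```text
case [ 0.6012 -0.0279] [199.  33.] yaw -27.5 bay [-93. -39.]
t 15.6 tool [ 0.5485 -0.1264  0.014 ] F [-0.4 -1.4  0.4]
```

>>> drive_tool --motion '[[[0, 0, 0.2], [0, 0, 0], 1], [[0, 0, 0.2], [0, 0, 0], 1], [[0, 0, 0.2], [0, 0, 0], 1], [[0, 0, 0.2], [0, 0, 0], 1], [[0, 0, 0.2], [0, 0, 0], 1], [[0, 0, 0.2], [0, 0, 0], 1], [[0, 0, 0.2], [0, 0, 0], 1], [[0, 0, 0.2], [0, 0, 0], 1], [[0, 0, 0.2], [0, 0, 0], 1], [[0, 0, 0.1], [0, 0, 0], 1], [[0, 0, 0], [0, 0, 0], 1]]'

```text
time: 16.75
tool_pos: [0.5701, -0.0843, 0.0139]
tool_rot: [0.688, -0.687, 0.165, -0.166]
contact_force: [-0.4, -2.3, 2.2]
gripper_width: -0.001
```

```bash
python3 look.py l4.png
```

```text
case [0.6234 0.0132] [199.  33.] yaw -26.8 bay [-71.   2.]
t 16.75 tool [ 0.5701 -0.0843  0.0139] F [-0.4 -2.3  2.2]
```

View pics/l4.png

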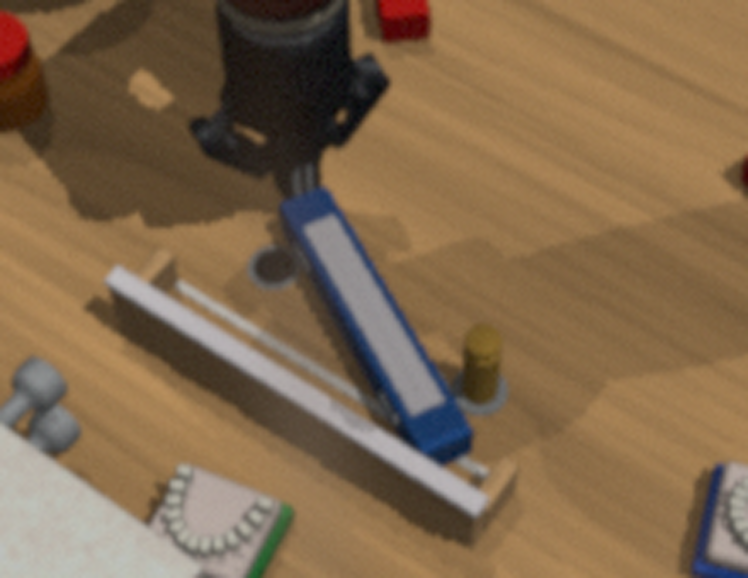

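The tip is behind the post, at crop (440,440), with a gap to the brass. Now I go round and push the other end in.

>>> drive_tool --motion '[[[0, 0, -0.5], [0, 0, 0], 1], [[-0.7, 0, 0], [0, 0, 0], 1], [[-0.8, 0, 0], [0, 0, 0], 1], [[-0.3, 0, 0.5], [0, 0, 0], 1], [[0, 0, 0.8], [0, 0, 0], 1], [[0, 0, 0.8], [0, 0, 0], 1], [[0, 0, 0.7], [0, -1, 0], 1], [[0, 0, 0], [0, -1, 0], 1], [[0, 0, 0], [0, -1, 0], 1], [[0, 0, 0], [0, -1, 0], 1], [[0, 0, 0], [0, -1, 0], 1], [[0, 0, 0], [0, -0.4, 0], 1]]'

```text
time: 18.0
tool_pos: [0.556, -0.0124, 0.0135]
tool_rot: [0.707, -0.707, -0.0, 0.0]
contact_force: [-0.5, -0.6, 0.7]
gripper_width: 0.005
```

>>> drive_tool --motion '[[[0.2, 0, 0], [0, 0, 0], 1], [[0.2, 0, 0], [0, 0, 0], 1], [[0.2, 0, 0], [0, 0, 0], 1], [[0.2, 0, 0], [0, 0, 0], 1], [[0.2, 0, 0], [0, 0, 0], 1], [[0.2, 0, 0], [0, 0, 0], 1], [[0, 0, 0], [0, 0, 0], 1]]'

```text
time: 18.7
tool_pos: [0.5865, -0.0132, 0.0137]
tool_rot: [0.707, -0.707, 0.001, -0.001]
contact_force: [-0.6, -0.4, -0.3]
gripper_width: 0.004
```

```bash
python3 look.py l5.png
```

```text
case [0.6339 0.016 ] [197.  34.] yaw -24.4 bay [-60.   4.]
t 18.7 tool [ 0.5865 -0.0132  0.0137] F [-0.6 -0.4 -0.3]
```

>>> drive_tool --motion '[[[0.2, 0, -0.1], [0, 0, 0], 1], [[0.2, 0, -0.1], [0, 0, 0], 1], [[0.2, 0, -0.1], [0, 0, 0], 1], [[0.2, 0, -0.1], [0, 0, 0], 1], [[0.2, 0, -0.1], [0, 0, 0], 1], [[0.2, 0, -0.1], [0, 0, 0], 1], [[0, 0, 0], [0, 0, 0], 1]]'

```text
time: 19.45
tool_pos: [0.6169, -0.0288, 0.0141]
tool_rot: [-0.707, 0.707, -0.0, 0.001]
contact_force: [0.3, 0.4, 0.4]
gripper_width: -0.0
```

```bash
python3 look.py l5.png
```

```text
case [0.6549 0.0068] [197.  32.] yaw -9.0 bay [-39.  -5.]
t 19.45 tool [ 0.6169 -0.0288  0.0141] F [0.3 0.4 0.4]
```

View pics/l5.png

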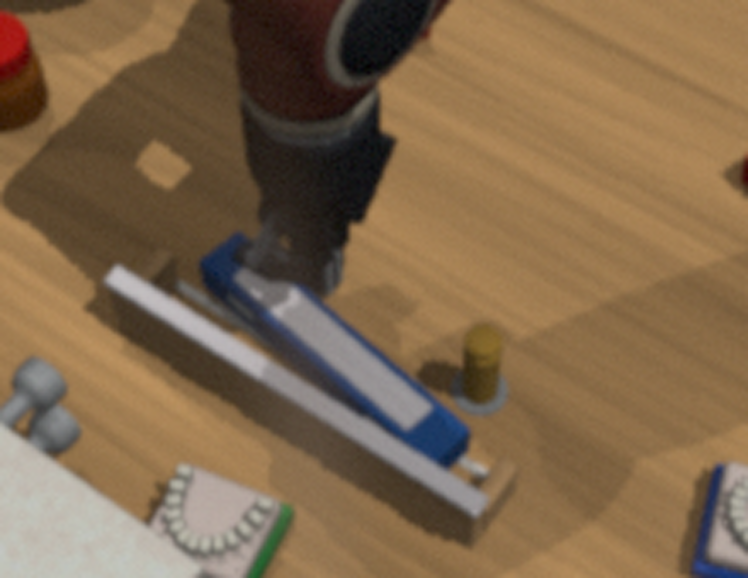

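The case is behind the post and nearly parallel to the wall. I keep pushing +x and watch the force.

>>> drive_tool --motion '[[[0.2, 0, 0], [0, 0, 0], 1], [[0.2, 0, 0], [0, 0, 0], 1], [[0.2, 0, 0.1], [0, 0, 0], 1], [[0.2, 0, 0.1], [0, 0, 0], 1], [[0.1, 0, 0], [0, 0, 0], 1], [[0, 0, 0], [0, 0, 0], 1]]'

```text
time: 20.1
tool_pos: [0.6389, -0.0229, 0.0138]
tool_rot: [0.707, -0.707, 0.0, -0.001]
contact_force: [-0.9, 0.1, -0.1]
gripper_width: -0.003
```

```bash
python3 look.py l6.png
```

```text
case [0.6706 0.0125] [198.  30.] yaw -2.0 bay [-23.   1.]
t 20.1 tool [ 0.6389 -0.0229  0.0138] F [-0.9  0.1 -0.1]
```

>>> drive_tool --motion '[[[0.1, 0, 0], [0, 0, 0], 1], [[0.1, 0, 0], [0, 0, 0], 1], [[0.1, 0, 0], [0, 0, 0], 1], [[0, 0, 0], [0, 0, 0], 1]]'

```text
time: 20.55
tool_pos: [0.6462, -0.0234, 0.0138]
tool_rot: [-0.707, 0.707, -0.0, 0.001]
contact_force: [-0.7, 0.2, 0.2]
gripper_width: -0.003
```

>>> drive_tool --motion '[[[-0.6, 0, 0], [0, 0, 0], 1], [[0, 0, 0.6], [0, 0, 0], 1], [[0, 0, 0.6], [0, 0, 0], 1], [[0, 0, 0.3], [0, 0, 0], 1], [[0.4, 0, 0], [0, 0, 0], 1], [[0.15, 0, 0], [0, 0, 0], 1], [[0.1, 0, 0], [0, 0, 0], 1], [[0, 0, 0], [0, 0, 0], 1]]'

```text
time: 21.35
tool_pos: [0.6467, 0.0141, 0.0137]
tool_rot: [0.707, -0.707, 0.002, 0.0]
contact_force: [-4.4, 1.2, 2.7]
gripper_width: 0.001
```

```bash
python3 look.py l6.png
```

```text
case [0.672  0.0126] [ 21. 199.] yaw 0.7 bay [-22.   1.]
t 21.35 tool [0.6467 0.0141 0.0137] F [-4.4  1.2  2.7]
```

>>> drive_tool --motion '[[[0.1, 0, 0], [0, 0, 0], 1], [[0, 0, 0], [0, 0, 0], 1]]'

```text
time: 21.6
tool_pos: [0.6469, 0.014, 0.0135]
tool_rot: [0.707, -0.707, 0.004, 0.002]
contact_force: [-13.4, 0.7, 10.2]
gripper_width: 0.001
```

>>> drive_tool --motion '[[[0.1, 0, 0], [0, 0, 0], 1], [[0, 0, 0], [0, 0, 0], 1]]'

```text
time: 21.8
tool_pos: [0.647, 0.0141, 0.0134]
tool_rot: [0.707, -0.707, 0.006, 0.005]
contact_force: [-21.4, 0.4, 15.1]
gripper_width: -0.002
```

>>> drive_tool --motion '[[[-0.4, 0, 0], [0, 0, 0], 1], [[-0.4, 0, 0], [0, 0, 0], 1], [[0, 0, -0.8], [0, 0, 0], 1], [[0, 0, -1], [0, 0, 0], 1], [[0, 0, -1], [0, 0, 0], 1], [[0, 0, -0.2], [0, 0, 0], 1], [[0.4, 0, 0], [0, 0, 0], 1], [[0.2, 0, 0], [0, 0, 0], 1], [[0, 0, 0], [0, 0, 0], 1]]'

```text
time: 22.7
tool_pos: [0.6475, -0.0601, 0.0137]
tool_rot: [-0.707, 0.707, -0.0, 0.0]
contact_force: [-0.2, -0.7, 0.9]
gripper_width: -0.004
```

>>> drive_tool --motion '[[[0.1, 0, 0], [0, 0, 0], 1], [[0, 0, 0], [0, 0, 0], 1]]'

```text
time: 22.9
tool_pos: [0.6476, -0.06, 0.0136]
tool_rot: [0.707, -0.707, 0.002, 0.002]
contact_force: [-8.8, -0.5, 5.5]
gripper_width: -0.004
```

>>> drive_tool --motion '[[[-0.4, 0, 0], [0, 0, 0], 1], [[-0.3, 0, 0], [0, 0, 0], 1], [[0, 0, 0.8], [0, 0, 0], 1], [[0, 0, 1], [0, 0, 0], 1], [[0, 0, 1], [0, 0, 0], 1], [[0, 0, 1], [0, 0, 0], 1], [[0, 0, 0.4], [0, 0, 0], 1], [[0.4, 0, 0], [0, 0, 0], 1], [[0.15, 0, 0], [0, 0, 0], 1], [[0, 0, 0], [0, 0, 0], 1]]'

```text
time: 23.9
tool_pos: [0.6463, 0.0434, 0.0137]
tool_rot: [0.707, -0.707, 0.001, -0.001]
contact_force: [-1.1, 1.1, 0.7]
gripper_width: 0.002
```

>>> drive_tool --motion '[[[0.1, 0, 0], [0, 0, 0], 1], [[0, 0, 0], [0, 0, 0], 1]]'

```text
time: 24.1
tool_pos: [0.6465, 0.0433, 0.0136]
tool_rot: [-0.707, 0.707, -0.003, -0.001]
contact_force: [-9.5, 0.9, 6.3]
gripper_width: 0.002
```

Firm stops at three points (y = −0.060, 0.014 and 0.043 m), all on one line. I retreat and look.

>>> drive_tool --motion '[[[-0.4, 0, -0.2], [0, 0, 0], 1], [[-0.8, 0, -0.8], [0, 0, 0], 1], [[-0.4, -0.6, -0.4], [0, 0, 0], 1], [[0, -1, 0], [0, 0, 0], 1], [[0, -1, 0], [0, 0, 0], 1], [[0, -1, 0], [0, 0, 0], 1], [[-1, -1, 0], [0, 0, 0], 1], [[-1, -1, 0], [0, 0, 0], 1], [[-1, -1, 0], [0, 0, 0], 1], [[-1, -1, 0], [0, 0, 0], 1], [[0, 0, 0], [0, 0, 0], 1], [[0, 0, 0], [0, 0, 0], 1]]'

```text
time: 25.3
tool_pos: [0.5087, 0.0087, 0.2045]
tool_rot: [-0.707, 0.707, 0.0, 0.002]
contact_force: [0.3, 0.2, -1.4]
gripper_width: 0.001
```

```bash
python3 look.py l7.png; python3 - <<'E'
from plant import manip
from h import *
s=manip.state();f=manip.grab_frame("wrist");cv2.imwrite('pics/w7.png',f['img'])
g=manip.grab_frame("side")['img'];cv2.imwrite('pics/s7.png',cv2.resize(g[130:270,150:350],None,fx=4,fy=4,interpolation=cv2.INTER_CUBIC))
E
```

```text
case [0.6712 0.0138] [ 23. 196.] yaw 0.1 bay [-23.   2.]
t 25.3 tool [0.5087 0.0087 0.2045] F [ 0.3  0.2 -1.4]
```

View pics/l7.png

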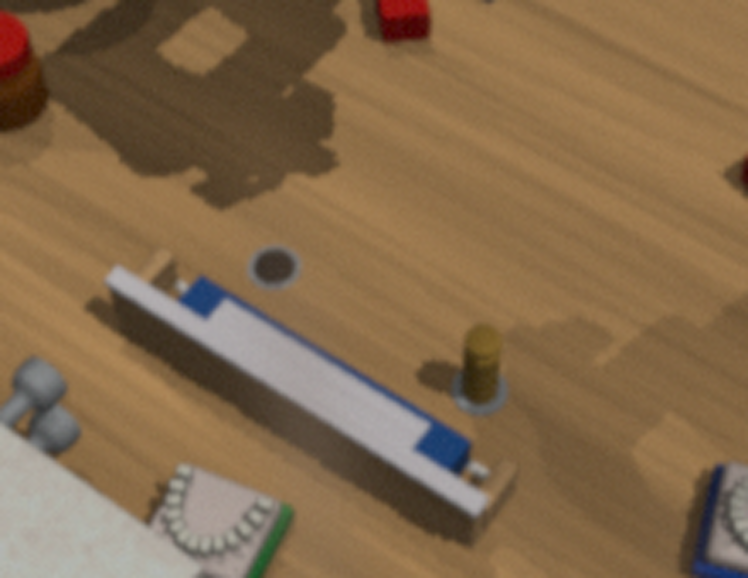

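View pics/s7.png

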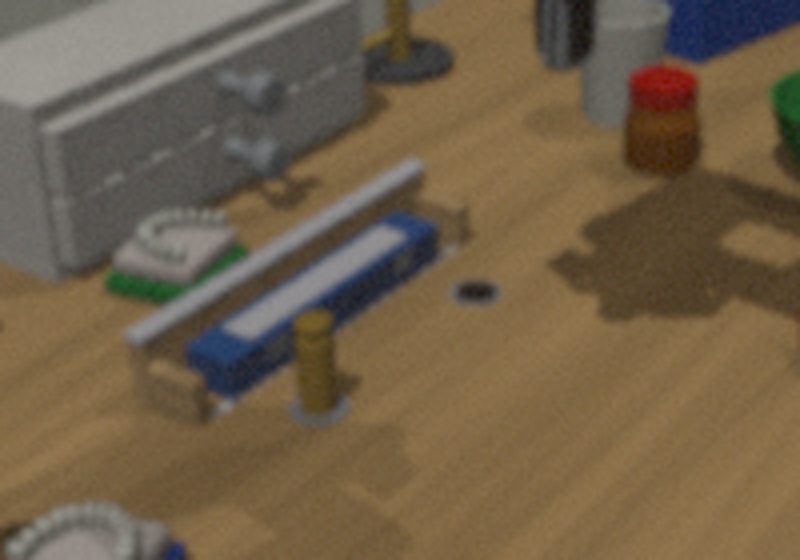

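The scene and side views show the case flat in the bay along the back wall. The post, plug and other items are undisturbed. I am handing in.

```bash
python3 -c "
from plant import manip
print(manip.job_done())"
```

```text
the job is handed in; nothing more can be done
None
```

The blue case is in the plywood bay with its long side against the back wall, and the job was handed in at about 25 s of the 72 s allowed.

**What I did:** I used only shut-finger pushes and never gripped or lifted the case.
1. I slid the case about 75 mm clear of the post.
2. I pushed the +y end in to angle the case to about −27°, and pushed it sideways towards the mouth.
3. I pushed it along its length behind the post.
4. I swung the other end in and pressed it against the wall.

**Last checks:**
- **Flush:** Pushing near the middle and on either side of it met a firm stop at 9–21 N. All three stops lie on one line within about 1 mm, matching the slight turn of the bay itself.
- **Final views:** Both cameras show the case flat, parallel to the wall and clear of both side walls, with the arm well away. In the parts of the bench they cover, nothing else looks moved.

**Disagreement:** The final camera fit put the case centre 23 mm from the wall instead of the expected 17 mm. The wall hides the rear of the case from that camera, which saw only 23 of its 34 mm width, so I relied on the force stops and the side view. I took a last wrist-camera picture but did not view it.

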